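Find the full tin in the storage box by its weight

ROBOT

A 6-joint arm with a two-finger parallel gripper is mounted at the origin on the work surface. World frame = base frame: x ahead of the robot, y to its left, z up, the work surface at z = 0. Lengths are in m, angles in rad, forces in N, time in s.
With the tool pointing down it reaches from about 0.325 to 1 m from the base axis. Payload 5.1 kg.
Tool frame: the origin (TCP) lies midway between the tips of the shut fingers; the grasp point (between the pads) lies 19 mm behind it; z points along the fingers, y is the line along which they close (so a half turn about z gives the same grasp; the last joint's range is limited). The gripper opens to 85 mm and grips with 20 to 120 N. Pads are 22 mm wide; open, the fingers measure 114 mm over their backs; the gripper's body (76 mm by 85 mm) begins 54 mm behind the grasp point. The pads swing forward as they close: fully open they stand 13 mm farther back than shut.
Start: joints at [-1.308, 0.124, 1.65, -0, 1.367, -0.083], TCP at [0.22, -0.612, 0.231] pointing down, gripper open.
Joint ranges: [-2.61, 2.61], [-1.02, 2.33], [0.03, 2.71], [-1.35, 4.49], [0.32, 2.68], [-2.91, 2.91]. Speed limits (rad/s): [2.57, 2.57, 3.14, 3.14, 3.14, 3.14].

INTERFACE

Orientations are given as a unit quaternion [x, y, z, w].
In Python, from plant import manip, optics, workorder gives the robot as it stands. The module is installed in compiled form; this text tells all that it offers.
- The arm moves only by the tool move_arm, never from a script. Its argument "increments" is a list of rows, each a list of 5 numbers: the shift along the tool's x, y, z in m, then the turn about the tool's z in rad, then the finger opening in m, from 0 to 0.0854. In form: [[dx, dy, dz, spin, grip], ...]. A call has 1 to 8 rows; each row shifts and turns the commanded pose from where the row before left it, along the tool's axes as they then stand; what a row does not reach is not made up. A row lasts 1/12 s, in which the tool goes at most 41.7 mm and 7.16 degrees, less where a joint would pass 70% of its speed; a pose out of reach is approached as far as the arm can. A call is refused whole if a number of a shift passes 0.0417 or a number of a turn 0.125, either way. A call with a gripper value outside its range is refused whole. The fingers move at their own pace and stop on an object; "newtons" is the grip in N (left out, the last holds). Time passes only in rows, so rows that do not move let the fingers close. It gives the time, the measured TCP pose, the force, the opening and the grip force at its end, in the units of the state.
- manip.sense(): the state, without advancing time (a new reading comes with each control period).
- optics.snapshot(name): name is "scene" or "top"; returns a dict with "pixels" (420x560x3 uint8, red, green, blue), "z_map" (420x560 float32, m along the optical axis (not along the pixel's ray), 0 where there is no reading), "K" (3x3 intrinsics, pixels), "cam_to_world" (4x4, takes a point from camera to world coordinates). Camera axes: x right, y up, looking along -z (the intrinsics and any distortion apply to the point x, -y, -z); pixel columns grow to the right and rows downward; lengths in m; the calibration is good to about 2 mm. A picture is of the moment at which its call begins.
- workorder.finish_job(): hands the job in; it is judged then, once.
The state is a dict: "clock": time; "qpos": joint angles; "qd": joint speeds; "joint_efforts": joint torques, N m; "ee_pos": TCP position; "eef_rot": TCP orientation; "ft_force": force on the tool from outside, world axes, zero at the start; "wrist_torque": the same for the moment, N m; "grip_width": finger opening in m; "finger_force": force on a finger pad.
Only numpy, scipy, OpenCV 4.12 (cv2) and the standard library are available. Lean on these libraries where they do the work, as an engineer would, in place of code of your own. Each camera call takes 0.05 s, during which the arm holds its last target. There are 200 camera calls.

TASK

Lift the wooden lid off the white storage box by its knob and lay it gently, flat, on the free worktop beside the box. One of the three identical tins inside is clearly heavier: working along the row from the robot's left to its right, pick up each tin a few centimetres to feel its weight and put the lighter ones back gently, standing upright in the box. Finish while still holding the heaviest tin upright and still in the gripper, well above the box's rim, and do not disturb the honey jar, the brass mortar or the green bowl.

Things in the scene. Friction and masses are not known exactly. Their poses are not given: they have to be found in the camera images.
- box: white open box fixed to the worktop: 156 mm (its x) by 306 mm (its y) outside, 112 mm high, walls and floor 8 mm thick. Origin: centre of its underside, z up; +y runs along the row of tins to the robot's left. Tins stand near y = +90, 0, -90 mm in this frame (x within 8 mm, y within 6 mm): over 30 mm free beside each along x, 18 mm or more between tins
- lid: pale wooden lid lying loose on the box's rim, 350 g: slab 160 mm (x) by 310 mm (y), 12 mm thick; beneath it a plug 130 x 280 mm, 8 mm deep, sits in the box's mouth with 5 mm play all round. Origin: centre of the slab's underside (the plug reaches 8 mm lower), axes as the box's; laid flat on the worktop its origin is 8 mm above it
- lid_knob (a point): grip point in the middle of the dark wooden knob on the lid, 30 mm above the lid's origin. The knob is an upright block 28 mm (lid's x) by 40 mm (lid's y), 32 mm tall, from 12 to 44 mm above the lid's origin, over the lid's centre of mass
- tin_1: one of three identical closed round tins standing in a row in the box, under the lid at first: red with a cream band and a steel top, plain cylinder 60 mm diameter, 90 mm tall. Origin: centre of its underside, z up, 8 mm above the worktop while in the box. One of the three, in any place of the row, weighs 350 to 490 g; the other two 110 to 185 g each
- tin_2: one of three identical closed round tins standing in a row in the box, under the lid at first: red with a cream band and a steel top, plain cylinder 60 mm diameter, 90 mm tall. Origin: centre of its underside, z up, 8 mm above the worktop while in the box. One of the three, in any place of the row, weighs 350 to 490 g; the other two 110 to 185 g each
- tin_3: one of three identical closed round tins standing in a row in the box, under the lid at first: red with a cream band and a steel top, plain cylinder 60 mm diameter, 90 mm tall. Origin: centre of its underside, z up, 8 mm above the worktop while in the box. One of the three, in any place of the row, weighs 350 to 490 g; the other two 110 to 185 g each
- honey_jar: bystander: amber glass jar, 76 mm diameter, 115 mm tall, on the worktop to the far right; origin: centre of its underside
- mortar: bystander: brass cup-shaped mortar, 84 mm diameter, 85 mm tall, on the worktop left of the box; origin: centre of its underside
- green_bowl: bystander: dark green bowl, 140 mm diameter, 55 mm tall, on the worktop beyond the free space to the right of the box; origin: centre of its underside. The worktop to the right of the box (y from -0.41 to -0.07 m, x from 0.36 to 0.54 m in the base frame) is free

How it is judged:
By the outcome, as a careful person would: the job done as asked, in the order asked, and still so for the second after the job is handed in, while the arm keeps its last pose, push and grip.
It also fails if it takes over 72 s, if anything falls off the work surface, if the arm or the gripper's body presses on something with over 40 N, if the wrist force passes 120 N, or if a joint passes its speed limit or range.

## Working session

There is one attempt and no reset: what is moved stays moved. The work goes in short steps, Python scripts to look and compute and a tool call to move; the robot and the scene stay as the last step left them, time stands still between calls to the robot, and variables do not carry over. Pictures are saved under pics/ and viewed, at most 10 in all, crops included, and the job is handed in when it is done.

Besides the shell and the picture viewer there is one more tool, called in YAML: its name, and indented under it one key for each argument. move_arm: Moves the arm, as the interface text tells. Its arguments: {"type":"object","properties":{"increments":{"type":"array","items":{"type":"array","items":{"type":"number"}}},"newtons":{"type":"number"}},"required":["increments"]}

```bash
mkdir -p pics; cat > h.py <<'E'
import numpy as np, cv2
from plant import manip, optics, workorder
def snap(n):
    return optics.snapshot(n)
def world(s,u,v,z=None):
    K=s["K"];T=s["cam_to_world"];d=np.array([(u-K[0,2])/K[0,0],-(v-K[1,2])/K[1,1],-1.0])
    if z is None:
        return T[:3,:3]@(d*s["z_map"][int(v),int(u)])+T[:3,3]
    r=T[:3,:3]@d; return T[:3,3]+r*(z-T[2,3])/r[2]
def cloud(s):
    K=s["K"];T=s["cam_to_world"];v,u=np.mgrid[:420,:560];z=s["z_map"]
    p=np.stack([(u-K[0,2])/K[0,0]*z,-(v-K[1,2])/K[1,1]*z,-z],-1)@T[:3,:3].T+T[:3,3]
    p[z==0]=np.nan; return p
E
python3 - <<'E'
from h import *
for n in("scene","top"):
    s=snap(n);cv2.imwrite(f"pics/{n}0.png",s["pixels"][:,:,::-1]);print(n,s["K"].round(1),s["cam_to_world"].round(3))
    np.savez(f"/tmp/{n}0.npz",**s)
print(manip.sense())
E
```

```text
scene [[431.8   0.  277.9]
 [  0.  431.8 211.8]
 [  0.    0.    1. ]] [[-0.868 -0.346  0.355  1.09 ]
 [ 0.496 -0.627  0.601  0.779]
 [ 0.014  0.698  0.716  1.025]
 [ 0.     0.     0.     1.   ]]
top [[453.8   0.  282.8]
 [  0.  453.8 215.2]
 [  0.    0.    1. ]] [[-8.000e-03  9.980e-01 -5.700e-02  5.820e-01]
 [-1.000e+00 -8.000e-03 -1.000e-03  1.000e-02]
 [-2.000e-03  5.700e-02  9.980e-01  1.338e+00]
 [ 0.000e+00  0.000e+00  0.000e+00  1.000e+00]]
{'clock': 0.1, 'qpos': array([-1.30762684e+00,  1.24459441e-01,  1.65156849e+00, -2.17666773e-06,
        1.36747708e+00, -8.25798141e-02]), 'qd': array([-0.00175803, -0.00228131, -0.00323717,  0.00226993, -0.00021407,
        0.00145177]), 'joint_efforts': array([ 9.38474441e-04, -4.24934435e+01, -3.66652822e+01, -8.74174043e-05,
        3.96654534e-03, -1.48471759e-05]), 'ee_pos': array([ 0.22012477, -0.6109986 ,  0.23014492]), 'eef_rot': array([ 9.85093867e-01,  1.72014995e-01, -8.72822097e-05, -9.52188649e-04]), 'ft_force': array([7.95027163e-05, 2.34865416e-01, 2.97796516e-01]), 'wrist_torque': array([-0.01847538,  0.01866536, -0.01080776]), 'finger_force': 0.0, 'grip_width': 0.08503218914930695}
```

View pics/top0.png

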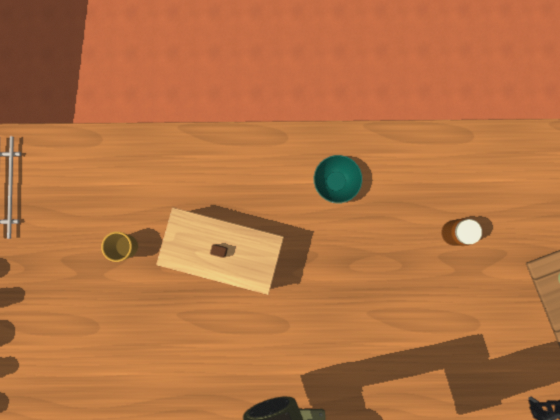

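View pics/scene0.png

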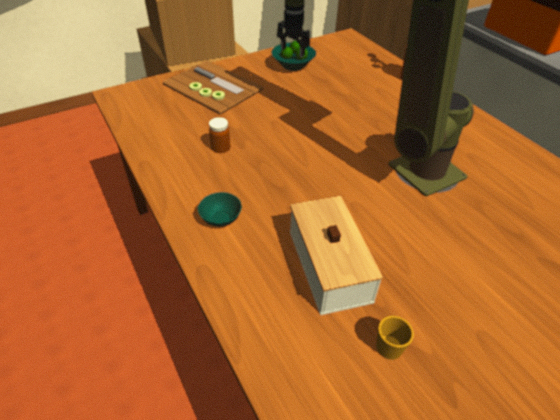

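Top view: lid corners at about (173,208), (283,236), (269,294) and (157,266), with the knob at (219,250). The mortar is at (117,247), the bowl at (338,179) and the jar at (468,231). In the scene view the knob is at (334,234), and the arm stands upper right.

```bash
python3 - <<'E'
from h import *
S={n:dict(np.load(f"/tmp/{n}0.npz")) for n in("scene","top")}
t=S["top"];P=cloud(t)
for n in S:
    P=cloud(S[n]); hsv=cv2.cvtColor(S[n]["pixels"],cv2.COLOR_RGB2HSV)
    # lid top by height near
    m=(P[...,2]>.105)&(P[...,2]<.14)&(P[...,0]>.25)&(P[...,0]<.7)&(P[...,1]>-.1)&(P[...,1]<.4)
    n_,l,st,_=cv2.connectedComponentsWithStats(m.astype(np.uint8)); m=l==1+st[1:,4].argmax()
    q=P[m]; r=cv2.minAreaRect(q[:,:2].astype(np.float32)); print(n,"lid z",np.median(q[:,2]).round(4),"rect",r)
    b=(q[:,2]<.131)
    k=(P[...,2]>.14)&(P[...,2]<.2)&(abs(P[...,0]-r[0][0])<.06)&(abs(P[...,1]-r[0][1])<.06)
    print(" knob",k.sum(),P[k].mean(0).round(4),np.percentile(P[k][:,2],[5,50,95]).round(4),cv2.minAreaRect(P[k][:,:2].astype(np.float32)))
for nm,u,v in(("mortar",117,247),("bowl",338,179),("jar",468,231)): print(nm,world(t,u,v,.07).round(3),world(t,u,v).round(3))
# triangulate knob top centre from z_map-free rays
A=[];B=[]
for n,(u,v) in(("top",(219,250)),("scene",(334,234))):
    s=S[n];o=s["cam_to_world"][:3,3];d=world(s,u,v,0)-o;d/=np.linalg.norm(d);M=np.eye(3)-np.outer(d,d);A.append(M);B.append(M@o)
print("tri",np.linalg.solve(sum(A),sum(B)).round(4))
for c in((173,208),(283,236),(269,294),(157,266)):print(world(t,*c,.124).round(4))
for n,(u,v) in(("top",(219,250)),("scene",(334,234))):
    c=cv2.resize(S[n]["pixels"][v-48:v+48,u-64:u+64,::-1],None,fx=6,fy=6,interpolation=cv2.INTER_NEAREST);cv2.imwrite(f"pics/c_{n}.png",c)
E
```

```text
scene lid z 0.1256 rect ((0.5612800717353821, 0.18153753876686096), (0.3149568736553192, 0.16206492483615875), 74.5726089477539)
 knob 162 [0.5649 0.1859 0.1541] [0.1411 0.1563 0.1601] ((0.5624657869338989, 0.18343812227249146), (0.04075460880994797, 0.029094373807311058), 77.42838287353516)
top lid z 0.1228 rect ((0.5582462549209595, 0.1822851598262787), (0.31071528792381287, 0.16005492210388184), 74.7386245727539)
 knob 170 [0.5583 0.1806 0.1537] [0.1489 0.1538 0.1579] ((0.5581929683685303, 0.18160423636436462), (0.04023668169975281, 0.027950437739491463), 75.02325439453125)
mortar [0.569 0.474 0.07 ] [0.569 0.499 0.003]
bowl [ 0.755 -0.145  0.07 ] [ 0.764 -0.153  0.005]
jar [ 0.606 -0.505  0.07 ] [ 0.605 -0.486  0.118]
tri [0.5587 0.1811 0.138 ]
[0.6732 0.3055 0.124 ]
[0.5957 0.011  0.124 ]
[0.4423 0.0494 0.124 ]
[0.5187 0.3472 0.124 ]
```

View pics/c_top.png

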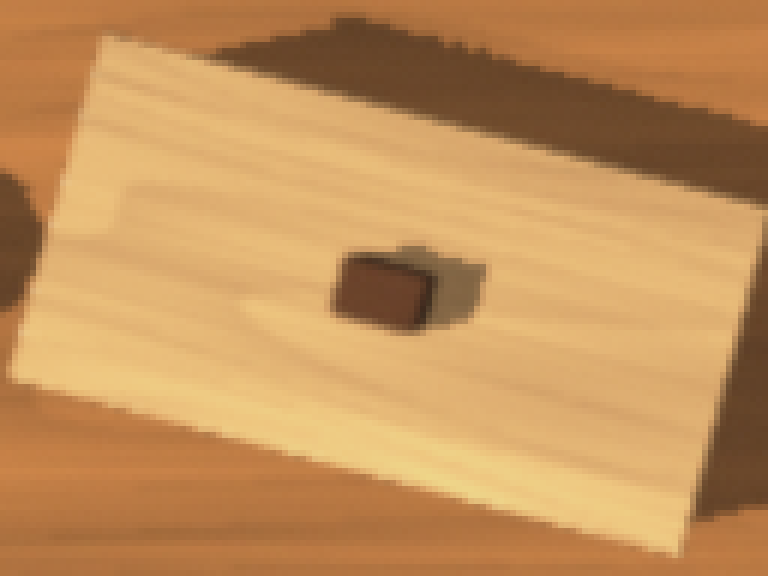

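move_arm:
  increments:
    - [0,0,0,-0.12,0.085]
    - [0,0,0,-0.12,0.085]
    - [0,0,0,-0.12,0.085]
    - [0,0,0,-0.12,0.085]
    - [0,0,0,-0.12,0.085]
    - [0,0,0,-0.12,0.085]
    - [0,0,0,-0.12,0.085]
    - [0,0,0,-0.12,0.085]

```text
clock: 0.77
ee_pos: [0.2202, -0.6111, 0.2305]
eef_rot: [0.793, 0.61, 0.0, -0.001]
ft_force: [0.4, 0.1, -0.7]
grip_width: 0.0852
finger_force: 0.0
```

move_arm:
  increments:
    - [0.0356,0.005,0,0,0.085]
    - [0.0356,0.005,0,0,0.085]
    - [0.0356,0.005,0,0,0.085]
    - [0.0356,0.005,0,0,0.085]
    - [0.0356,0.005,0,0,0.085]
    - [0.0356,0.005,0,0,0.085]
    - [0.0356,0.005,0,0,0.085]
    - [0.0356,0.005,0,0,0.085]

```text
clock: 1.43
ee_pos: [0.3336, -0.3453, 0.2307]
eef_rot: [0.794, 0.607, 0.0, -0.0]
ft_force: [0.1, -0.1, -0.6]
grip_width: 0.0849
finger_force: 0.0
```

move_arm:
  increments:
    - [0.0356,0.005,0,0,0.085]
    - [0.0356,0.005,0,0,0.085]
    - [0.0356,0.005,0,0,0.085]
    - [0.0356,0.005,0,0,0.085]
    - [0.0356,0.005,0,0,0.085]
    - [0.0356,0.005,0,0,0.085]
    - [0.0356,0.005,0,0,0.085]
    - [0.0356,0.005,0,0,0.085]

```text
clock: 2.1
ee_pos: [0.4467, -0.0809, 0.231]
eef_rot: [0.794, 0.607, -0.0, -0.0]
ft_force: [0.6, -0.2, -0.5]
grip_width: 0.0848
finger_force: 0.0
```

move_arm:
  increments:
    - [0.0356,0.005,0,0,0.085]
    - [0.0356,0.005,0,0,0.085]
    - [0.0356,0.005,0,0,0.085]
    - [0.0356,0.005,0,0,0.085]
    - [0.0356,0.005,0,0,0.085]
    - [0.0356,0.005,0,0,0.085]
    - [0.0178,0.0025,0,0,0.085]
    - [0,0,0,0,0.085]

```text
clock: 2.77
ee_pos: [0.539, 0.1351, 0.2306]
eef_rot: [0.793, 0.609, -0.0, -0.001]
ft_force: [-0.6, -0.6, -0.7]
grip_width: 0.085
finger_force: 0.0
```

move_arm:
  increments:
    - [0.0255,0.0038,0,0,0.07]
    - [0.0255,0.0038,0,0,0.07]
    - [0,0,0.02,0,0.07]
    - [0,0,0.02,0,0.07]
    - [0,0,0.02,0,0.07]
    - [0,0,0.02,0,0.07]
    - [0,0,0,0,0.07]
    - [0,0,0,0,0.07]

```text
clock: 3.43
ee_pos: [0.5581, 0.1783, 0.1498]
eef_rot: [0.795, 0.607, -0.002, -0.001]
ft_force: [-0.2, -0.8, 0.7]
grip_width: 0.0698
finger_force: 0.0
```

```bash
python3 - <<'E'
from h import *
print(manip.sense()["ee_pos"])
s=snap("scene");c=s["pixels"][190:310,254:414,::-1]
cv2.imwrite("pics/k1.png",cv2.resize(c,None,fx=5,fy=5,interpolation=cv2.INTER_CUBIC))
E
```

```text
[0.5581157  0.178329   0.14982515]
```

View pics/k1.png

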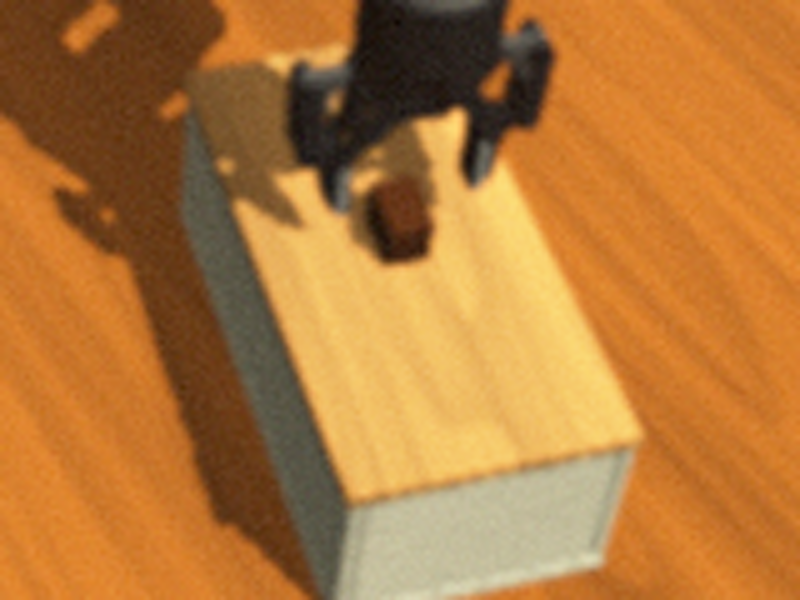

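Crop of the scene view: the fingertips, at (340,195) and (480,170), straddle the knob at (400,220). I'm descending and gripping.

move_arm:
  increments:
    - [0.002,0,0.01,0,0.07]
    - [0.002,0,0.011,0,0.07]
    - [0,0,0,0,0.05]
    - [0,0,0,0,0.035]
    - [0,0,0,0,0.015]
    - [0,0,0,0,0.015]
    - [0,0,0,0,0.015]
    - [0,0,0,0,0.015]
  newtons: 50

```text
clock: 4.15
ee_pos: [0.5608, 0.1833, 0.1309]
eef_rot: [0.794, 0.607, 0.001, 0.0]
ft_force: [-0.1, 0.2, 0.6]
grip_width: 0.027
finger_force: 51.5
```

```bash
python3 -c "
from h import *
s=manip.sense()
print({k:s[k] for k in('ee_pos','ft_force','wrist_torque','grip_width','finger_force')})"
```

```text
{'ee_pos': array([0.5607801 , 0.18325968, 0.13092074]), 'ft_force': array([-0.10384619,  0.18314317,  0.63072631]), 'wrist_torque': array([ 0.05237701, -0.04383411, -0.03652828]), 'grip_width': 0.027042703755714742, 'finger_force': 51.5074360370636}
```

move_arm:
  increments:
    - [0,0,-0.005,0,0.015]
    - [0,0,-0.01,0,0.015]
    - [0,0,-0.015,0,0.015]
    - [0,0,-0.02,0,0.015]
    - [0,0,-0.02,0,0.015]
    - [0,0,-0.02,0,0.015]
    - [0,0,-0.01,0,0.015]
    - [0,0,0,0,0.015]

```text
clock: 4.82
ee_pos: [0.5619, 0.1835, 0.2341]
eef_rot: [0.794, 0.607, 0.003, 0.001]
ft_force: [1.0, -0.3, -2.9]
grip_width: 0.0272
finger_force: 51.2
```

```bash
python3 - <<'E'
from h import *
S=manip.sense();print(S["ee_pos"],S["eef_rot"],S["ft_force"],S["wrist_torque"])
for n in("scene","top"):
    s=snap(n);cv2.imwrite(f"pics/{n}1.png",s["pixels"][:,:,::-1])
    P=cloud(s)
    m=(P[...,2]>.19)&(P[...,2]<.225)&(P[...,0]>.35)&(P[...,0]<.75)&(P[...,1]>-.05)&(P[...,1]<.4)
    q=P[m];A=np.c_[q[:,:2],np.ones(len(q))];c=np.linalg.lstsq(A,q[:,2],rcond=None)[0];print(n,m.sum(),"slopes",c,cv2.minAreaRect(q[:,:2].astype(np.float32)))
E
```

```text
[0.56189118 0.18349881 0.23412326] [0.79432175 0.60748989 0.00272985 0.00124008] [ 1.03418305 -0.26462396 -2.9123008 ] [-0.01513633  0.00314166  0.05416422]
scene 184 slopes [-0.00541627 -0.00165107  0.2254717 ] ((0.5631838440895081, 0.18524575233459473), (0.30684781074523926, 0.1599053591489792), 74.74816131591797)
top 3694 slopes [3.12649836e-04 2.21482535e-04 2.22547954e-01] ((0.5580904483795166, 0.18251833319664001), (0.31058746576309204, 0.16010606288909912), 74.78081512451172)
```

View pics/scene1.png

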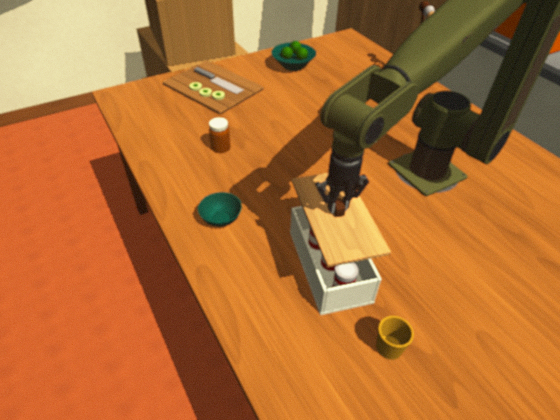

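The lid hangs level over the box and the tins show underneath; one tin top is at (345,272). I'm increasing the grip a little and carrying the lid to the right.

move_arm:
  increments:
    - [0,0,0,0,0.015]
    - [0,0,0,-0.03,0.015]
    - [0,0,0,-0.045,0.015]
    - [0,0,0,-0.045,0.015]
    - [0,0,0,-0.045,0.015]
    - [0,0,0,-0.045,0.015]
    - [0,0,0,-0.035,0.015]
    - [0,0,0,-0.02,0.015]
  newtons: 80

```text
clock: 5.58
ee_pos: [0.5594, 0.1829, 0.2281]
eef_rot: [0.707, 0.708, -0.002, -0.001]
ft_force: [0.4, 0.0, -3.0]
grip_width: 0.0266
finger_force: 83.8
```

move_arm:
  increments:
    - [-0.007,-0.002,0,0,0.015]
    - [-0.015,-0.004,0,0,0.015]
    - [-0.023,-0.006,0,0,0.015]
    - [-0.03,-0.008,0,0,0.015]
    - [-0.03,-0.008,0,0,0.015]
    - [-0.03,-0.008,0,0,0.015]
    - [-0.03,-0.008,0,0,0.015]
    - [-0.03,-0.008,0,0,0.015]

```text
clock: 6.25
ee_pos: [0.5069, -0.0141, 0.23]
eef_rot: [0.707, 0.707, -0.0, 0.0]
ft_force: [0.6, -0.6, -2.1]
grip_width: 0.0264
finger_force: 83.8
```

move_arm:
  increments:
    - [-0.03,-0.008,0,0,0.015]
    - [-0.03,-0.008,0,0,0.015]
    - [-0.03,-0.008,0,0,0.015]
    - [-0.03,-0.008,0,0,0.015]
    - [-0.03,-0.008,0,0,0.015]
    - [-0.023,-0.006,0,0,0.015]
    - [-0.015,-0.004,0,0,0.015]
    - [-0.007,-0.002,0,0,0.015]

```text
clock: 6.92
ee_pos: [0.4546, -0.2093, 0.23]
eef_rot: [0.708, 0.706, -0.001, -0.0]
ft_force: [0.1, 1.0, -3.8]
grip_width: 0.0265
finger_force: 83.8
```

```bash
python3 - <<'E'
from h import *
S=manip.sense();print(S["ee_pos"],S["eef_rot"],S["ft_force"],S["wrist_torque"])
for n in("scene","top"):
    s=snap(n);P=cloud(s)
    m=(P[...,2]>.19)&(P[...,2]<.228)&(P[...,0]>.3)&(P[...,0]<.62)&(P[...,1]>-.45)&(P[...,1]<.0)
    q=P[m];A=np.c_[q[:,:2],np.ones(len(q))];c=np.linalg.lstsq(A,q[:,2],rcond=None)[0];print(n,m.sum(),"slopes",c,np.median(q[:,2]),cv2.minAreaRect(q[:,:2].astype(np.float32)))
    # tins
    t=(P[...,2]>.085)&(P[...,2]<.106)&(P[...,0]>.4)&(P[...,0]<.75)&(P[...,1]>-.0)&(P[...,1]<.4)
    if n=="top":
        k,l,st,_=cv2.connectedComponentsWithStats(t.astype(np.uint8))
        for i in range(1,k):
            if st[i,4]>80:
                q=P[l==i];print(st[i,4],np.median(q,0).round(4),cv2.minEnclosingCircle(q[:,:2].astype(np.float32)))
        cv2.imwrite("pics/box_top.png",cv2.resize(s["pixels"][192:312,140:300,::-1],None,fx=5,fy=5,interpolation=cv2.INTER_CUBIC))
    np.savez(f"/tmp/{n}2.npz",**s)
E
```

```text
[ 0.45462971 -0.20932666  0.230017  ] [ 7.08455054e-01  7.05755727e-01 -5.33381263e-04 -7.49840711e-05] [ 0.14632997  1.02022433 -3.79026877] [-0.02408424  0.0328071   0.03580342]
scene 2323 slopes [-0.00997978 -0.00566332  0.22828313] 0.22504068401358968 ((0.4548698663711548, -0.2097589522600174), (0.31487715244293213, 0.1637573391199112), 89.67271423339844)
top 5389 slopes [-0.0011616  -0.00210081  0.22237381] 0.22223724322726857 ((0.45145004987716675, -0.2105371654033661), (0.30933019518852234, 0.16077809035778046), 89.58635711669922)
106 [0.5958 0.3228 0.0957] ((0.5923382043838501, 0.31796973943710327), 0.0707312822341919)
402 [0.5738 0.2725 0.097 ] ((0.5742411017417908, 0.27325189113616943), 0.03085021674633026)
392 [0.5513 0.1809 0.0971] ((0.5523630380630493, 0.1818138211965561), 0.030346080660820007)
392 [0.5423 0.0963 0.0975] ((0.5422279834747314, 0.09722397476434708), 0.030224129557609558)
```

View pics/box_top.png

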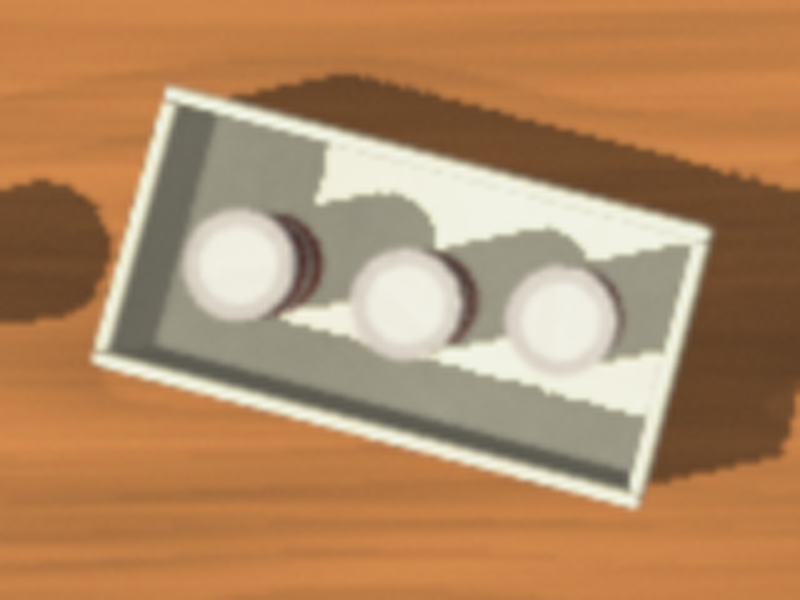

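The box is open. Tin tops in the crop are at (240,263), (408,303) and (562,319), all upright and clear of the walls. The lid is level with its slab top about 7 mm below the TCP, so nothing slipped. I'm lowering it.

move_arm:
  increments:
    - [-0.01,-0.001,0.01,0,0.015]
    - [-0.01,-0.001,0.02,0,0.015]
    - [-0.01,0,0.03,0,0.015]
    - [0,0,0.03,0,0.015]
    - [0,0,0.03,0,0.015]
    - [0,0,0.025,0,0.015]
    - [0,0,0.015,0,0.015]
    - [0,0,0.01,0,0.015]

```text
clock: 7.68
ee_pos: [0.4527, -0.2351, 0.0568]
eef_rot: [0.707, 0.708, -0.001, -0.003]
ft_force: [0.5, 0.6, -3.9]
grip_width: 0.0267
finger_force: 83.7
```

move_arm:
  increments:
    - [0,0,0.005,0,0.015]
    - [0,0,0,0,0.015]
    - [0,0,0,0,0.015]
    - [0,0,0,0,0.015]

```text
clock: 8.02
ee_pos: [0.4555, -0.2374, 0.0569]
eef_rot: [0.707, 0.707, 0.0, 0.001]
ft_force: [0.1, 0.3, -3.5]
grip_width: 0.0266
finger_force: 83.7
```

```bash
python3 - <<'E'
from h import *
S=manip.sense();print(S["ee_pos"],S["eef_rot"],S["ft_force"])
for n in("scene","top"):
    s=snap(n);P=cloud(s)
    m=(P[...,2]>.035)&(P[...,2]<.065)&(P[...,0]>.3)&(P[...,0]<.6)&(P[...,1]>-.45)&(P[...,1]<.0)
    q=P[m];print(n,m.sum(),np.median(q[:,2]),cv2.minAreaRect(q[:,:2].astype(np.float32)))
E
```

```text
[ 0.4555193  -0.23744281  0.05686387] [7.06987166e-01 7.07224885e-01 2.89519240e-04 1.42318577e-03] [ 0.11065815  0.33411756 -3.48360437]
scene 2199 0.05217498751759897 ((0.4708949327468872, -0.2684156000614166), (0.19189055263996124, 0.39873480796813965), 9.645237922668457)
top 4042 0.04927564625512115 ((0.4530901610851288, -0.23932716250419617), (0.16009002923965454, 0.3118456304073334), 0.266075074672699)
```

move_arm:
  increments:
    - [0,0,0.006,0,0.015]
    - [0,0,0.006,0,0.015]
    - [0,0,0.006,0,0.015]
    - [0,0,0.004,0,0.015]
    - [0,0,0.002,0,0.015]
    - [0,0,0,0,0.015]
    - [0,0,0,0,0.015]

```text
clock: 8.7
ee_pos: [0.4543, -0.2368, 0.031]
eef_rot: [0.707, 0.707, -0.0, -0.0]
ft_force: [0.2, 0.6, -3.5]
grip_width: 0.0267
finger_force: 83.7
```

move_arm:
  increments:
    - [0,0,0.002,0,0.015]
    - [0,0,0,0,0.015]

```text
clock: 8.87
ee_pos: [0.4544, -0.2369, 0.0293]
eef_rot: [0.707, 0.707, 0.0, 0.0]
ft_force: [0.1, 0.3, -3.3]
grip_width: 0.0266
finger_force: 83.7
```

move_arm:
  increments:
    - [0,0,0.002,0,0.015]
    - [0,0,0,0,0.015]

```text
clock: 9.03
ee_pos: [0.4543, -0.2368, 0.0272]
eef_rot: [0.707, 0.707, -0.0, -0.0]
ft_force: [0.2, 0.3, -4.3]
grip_width: 0.0265
finger_force: 83.7
```

move_arm:
  increments:
    - [0,0,0.001,0,0.015]
    - [0,0,0,0,0.015]

```text
clock: 9.2
ee_pos: [0.4546, -0.237, 0.027]
eef_rot: [0.707, 0.707, 0.0, 0.0]
ft_force: [-3.1, 1.6, 2.9]
grip_width: 0.0268
finger_force: 84.5
```

move_arm:
  increments:
    - [0,0,0.001,0,0.015]
    - [0,0,0,0,0.015]

```text
clock: 9.37
ee_pos: [0.4547, -0.237, 0.027]
eef_rot: [0.707, 0.707, -0.0, -0.0]
ft_force: [-5.4, 3.4, 8.7]
grip_width: 0.0267
finger_force: 85.5
```

move_arm:
  increments:
    - [0,0,0.001,0,0.015]
    - [0,0,0,0,0.015]

```text
clock: 9.53
ee_pos: [0.4549, -0.2371, 0.027]
eef_rot: [0.707, 0.707, -0.0, -0.0]
ft_force: [-8.1, 5.4, 15.4]
grip_width: 0.0264
finger_force: 86.4
```

The lid rests on the worktop, with force rising to 15 N. I'm easing off, releasing and going up.

move_arm:
  increments:
    - [0,0,-0.0025,0,0.015]
    - [0,0,0,0,0.03]
    - [0,0,0,0,0.045]
    - [0,0,0,0,0.06]
    - [0,0,0,0,0.06]
    - [0,0,-0.01,0,0.06]
    - [0,0,-0.015,0,0.06]
    - [0,0,-0.03,0,0.06]

```text
clock: 10.2
ee_pos: [0.452, -0.2354, 0.0794]
eef_rot: [0.707, 0.707, -0.001, -0.004]
ft_force: [0.7, 0.5, -0.5]
grip_width: 0.0599
finger_force: 0.0
```

move_arm:
  increments:
    - [0,0,-0.03,0.035,0.085]
    - [0,0,-0.03,0.04,0.085]
    - [0,0,-0.03,0.04,0.085]
    - [0,0,-0.03,0.04,0.085]
    - [0,0,-0.02,0.04,0.085]
    - [0,0,-0.01,0.04,0.085]
    - [0,0,0,0.03,0.085]
    - [0,0,0,0,0.085]

```text
clock: 10.87
ee_pos: [0.4549, -0.2372, 0.234]
eef_rot: [0.794, 0.607, 0.001, 0.002]
ft_force: [-0.1, 0.4, -0.4]
grip_width: 0.0853
finger_force: 0.0
```

```bash
cat > go.py <<'E'
import sys
from h import *
S=manip.sense();p=S["ee_pos"];q=S["eef_rot"];yaw=2*np.arctan2(q[1],q[0])
t=np.array([float(a) for a in sys.argv[1:4]]);d=t-p
print("pos",p.round(4),"yaw",np.degrees(yaw).round(2),"ft",S["ft_force"].round(2),"tool d",
 np.round([d[0]*np.cos(yaw)+d[1]*np.sin(yaw),d[0]*np.sin(yaw)-d[1]*np.cos(yaw),-d[2]],4))
E
python3 go.py .5742 .2732 .23
python3 - <<'E'
from h import *
for n in("scene","top"):
    s=snap(n);P=cloud(s)
    m=(P[...,2]>.012)&(P[...,2]<.03)&(P[...,0]>.34)&(P[...,0]<.56)&(P[...,1]>-.43)&(P[...,1]<-.05)
    q=P[m];print(n,m.sum(),np.median(q[:,2]),cv2.minAreaRect(q[:,:2].astype(np.float32)))
E
```

```text
pos [ 0.4549 -0.2372  0.234 ] yaw 74.79 ft [-0.1   0.44 -0.43] tool d [ 0.5238 -0.0188  0.004 ]
scene 2502 0.02241015923191858 ((0.4551265239715576, -0.2387433499097824), (0.31483572721481323, 0.16414190828800201), 89.68700408935547)
top 4301 0.019357387291397465 ((0.4522162675857544, -0.23840411007404327), (0.3109447658061981, 0.15839697420597076), 89.58769989013672)
```

move_arm:
  increments:
    - [0.012,0,0,0,0.085]
    - [0.024,-0.001,0,0,0.085]
    - [0.036,-0.0015,0,0,0.085]
    - [0.036,-0.0015,0,0,0.085]
    - [0.036,-0.0015,0,0,0.085]
    - [0.036,-0.0015,0,0,0.085]
    - [0.036,-0.0015,0,0,0.085]
    - [0.036,-0.0015,0,0,0.085]

```text
clock: 11.63
ee_pos: [0.5102, 0.0115, 0.2312]
eef_rot: [0.794, 0.608, -0.0, -0.0]
ft_force: [0.0, -0.1, -0.5]
grip_width: 0.0847
finger_force: 0.0
```

move_arm:
  increments:
    - [0.036,-0.0015,0,0,0.085]
    - [0.036,-0.0015,0,0,0.085]
    - [0.036,-0.0015,0,0,0.085]
    - [0.036,-0.0015,0,0,0.085]
    - [0.036,-0.0015,0,0,0.085]
    - [0.036,-0.0015,0,0,0.085]
    - [0.036,-0.0015,0,0,0.085]
    - [0.02,0,0,0,0.075]

```text
clock: 12.3
ee_pos: [0.5709, 0.2783, 0.2308]
eef_rot: [0.793, 0.609, -0.0, -0.001]
ft_force: [-0.5, 0.8, 0.2]
grip_width: 0.0757
finger_force: 0.0
```

move_arm:
  increments:
    - [0.004,0,0,0,0.075]
    - [0,0,0,0,0.075]
    - [0,0,0,0,0.075]
    - [0,0,0,0,0.075]

```text
clock: 12.63
ee_pos: [0.5725, 0.2771, 0.2315]
eef_rot: [0.795, 0.607, -0.001, -0.0]
ft_force: [-0.2, -0.7, 0.2]
grip_width: 0.0751
finger_force: 0.0
```

```bash
python3 go.py .5752 .273 .13
python3 - <<'E'
from h import *
s=dict(np.load("/tmp/top2.npz"));c=[]
for u,v in((168,90),(712,233),(637,503),(95,360)): c.append(world(s,140+u/5,192+v/5,.112)[:2])
r=cv2.minAreaRect(np.float32(c));print("box",r,np.mean(c,0))
s2=dict(np.load("/tmp/scene2.npz"));P=cloud(s2)
t=(P[...,2]>.09)&(P[...,2]<.106)&(P[...,0]>.4)&(P[...,0]<.75)&(P[...,1]>.04)&(P[...,1]<.33)
for k in((.574,.273),(.552,.1815),(.542,.097)):
    m=t&(np.hypot(P[...,0]-k[0],P[...,1]-k[1])<.037);q=P[m];print(m.sum(),np.median(q,0),cv2.minEnclosingCircle(q[:,:2].astype(np.float32)))
E
```

```text
pos [0.5725 0.2771 0.2315] yaw 74.77 ft [-0.18 -0.74  0.21] tool d [-0.0032  0.0037  0.1015]
box ((0.5562230944633484, 0.17937014997005463), (0.3047051429748535, 0.15031975507736206), 74.8194580078125) [0.55638377 0.17965735]
370 [0.57983865 0.27547019 0.09974149] ((0.5777915120124817, 0.27313467860221863), 0.032002270221710205)
325 [0.55756904 0.18388737 0.09984715] ((0.5561513900756836, 0.18196943402290344), 0.03207213804125786)
291 [0.54791862 0.10085154 0.09985623] ((0.5444099307060242, 0.09753929823637009), 0.03201296925544739)
```

move_arm:
  increments:
    - [-0.003,0.0045,0.015,0,0.075]
    - [0,0,0.025,0,0.075]
    - [0,0,0.025,0,0.075]
    - [0,0,0.015,0,0.075]
    - [0,0,0.01,0,0.075]
    - [0,0,0.005,0,0.075]
    - [0,0,0,0,0.075]
    - [0,0,0,0,0.075]

```text
clock: 13.3
ee_pos: [0.5771, 0.274, 0.1377]
eef_rot: [0.794, 0.607, 0.001, 0.0]
ft_force: [-0.5, -0.7, -0.2]
grip_width: 0.0752
finger_force: 0.0
```

move_arm:
  increments:
    - [0,0,0.008,0,0.075]
    - [0,0,0.012,0,0.075]
    - [0,0,0.012,0,0.075]
    - [0,0,0.005,0,0.075]
    - [0,0,0,0,0.075]

```text
clock: 13.72
ee_pos: [0.5748, 0.2735, 0.0968]
eef_rot: [0.794, 0.608, -0.002, -0.001]
ft_force: [-1.2, 0.2, -0.2]
grip_width: 0.0754
finger_force: 0.0
```

```bash
python3 go.py .576 .2732 .055; python3 - <<'E'
from h import *
s=snap("scene");cv2.imwrite("pics/t1.png",cv2.resize(s["pixels"][200:320,280:440,::-1],None,fx=5,fy=5,interpolation=cv2.INTER_CUBIC))
E
```

```text
pos [0.5748 0.2735 0.0968] yaw 74.82 ft [-1.19  0.23 -0.17] tool d [0.0001 0.0012 0.0418]
```

View pics/t1.png

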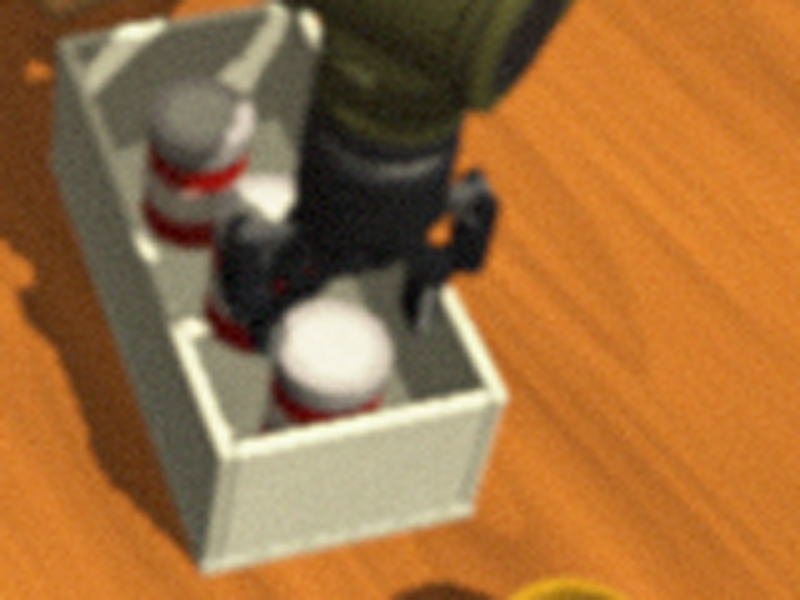

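The tips straddle the left tin, whose top is at (335,350). The right tip at (420,315) is inside the wall with a gap on both sides. I'm going down, closing and lifting.

move_arm:
  increments:
    - [0,0,0.012,0,0.075]
    - [0,0.001,0.012,0,0.075]
    - [0,0,0.012,0,0.075]
    - [0,0,0.005,0,0.075]
    - [0,0,0,0,0.075]
    - [0,0,0,0,0.075]
  newtons: 45

```text
clock: 14.27
ee_pos: [0.5776, 0.2737, 0.0585]
eef_rot: [0.794, 0.607, -0.0, -0.0]
ft_force: [0.7, -1.2, 2.4]
grip_width: 0.075
finger_force: 1.2
```

move_arm:
  increments:
    - [0,0,0,0,0.07]
    - [0,0,0,0,0.066]
    - [0,0,0,0,0.062]
    - [0,0,0,0,0.058]
    - [0,0,0,0,0.05]
    - [0,0,0,0,0.05]
    - [0,0,0,0,0.05]

```text
clock: 14.85
ee_pos: [0.5774, 0.2737, 0.0586]
eef_rot: [0.794, 0.607, -0.0, 0.0]
ft_force: [0.5, 0.0, 0.4]
grip_width: 0.0587
finger_force: 48.7
```

move_arm:
  increments:
    - [0,0,-0.005,0,0.05]
    - [0,0,-0.01,0,0.05]
    - [0,0,-0.012,0,0.05]
    - [0,0,-0.012,0,0.05]
    - [0,0,-0.008,0,0.05]
    - [0,0,-0.003,0,0.05]
    - [0,0,0,0,0.05]
    - [0,0,0,0,0.05]

```text
clock: 15.52
ee_pos: [0.5774, 0.2738, 0.1091]
eef_rot: [0.794, 0.608, 0.0, 0.0]
ft_force: [-0.8, -0.3, -1.0]
grip_width: 0.0588
finger_force: 48.6
```

move_arm:
  increments:
    - [0,0,0,0,0.05]
    - [0,0,0,0,0.05]

```text
clock: 15.68
ee_pos: [0.5768, 0.2735, 0.1079]
eef_rot: [0.794, 0.607, -0.001, -0.0]
ft_force: [-0.3, -1.2, -1.2]
grip_width: 0.0591
finger_force: 48.6
```

move_arm:
  increments:
    - [0,0,0,0,0.05]
    - [0,0,0,0,0.05]

```text
clock: 15.85
ee_pos: [0.5771, 0.2736, 0.1082]
eef_rot: [0.794, 0.607, -0.001, -0.0]
ft_force: [0.4, -0.2, -1.0]
grip_width: 0.0589
finger_force: 48.6
```

move_arm:
  increments:
    - [0,0,0,0,0.05]
    - [0,0,0,0,0.05]

```text
clock: 16.02
ee_pos: [0.5773, 0.2737, 0.1086]
eef_rot: [0.794, 0.607, -0.0, -0.0]
ft_force: [0.0, 0.4, -1.4]
grip_width: 0.0591
finger_force: 48.6
```

```bash
python3 - <<'E'
from h import *
s=snap("top");P=cloud(s);S=manip.sense();print(S["ee_pos"],S["ft_force"],S["joint_efforts"].round(2),S["eef_rot"])
s=snap("scene");P=cloud(s)
cv2.imwrite("pics/t1l.png",cv2.resize(s["pixels"][200:320,280:440,::-1],None,fx=5,fy=5,interpolation=cv2.INTER_CUBIC))
E
```

```text
[0.57735272 0.27373322 0.10866883] [-0.13178497 -1.04042396 -1.2357927 ] [  0.   -44.03 -34.51   0.     0.     0.  ] [ 7.94320835e-01  6.07498473e-01 -1.22466067e-04 -3.64509358e-05]
```

View pics/t1l.png

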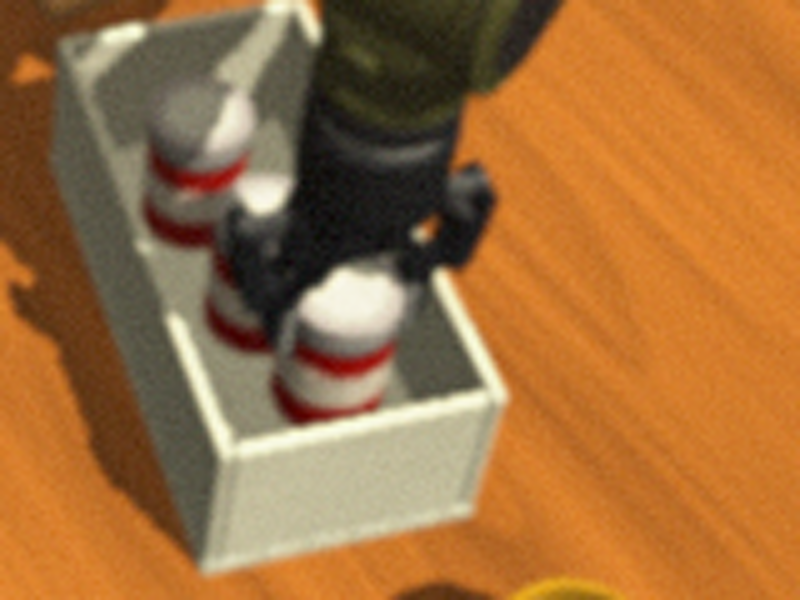

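The left tin hangs upright, with its top at (350,300), and weighs about 1.2 N, so it is a light one. I'm putting it back.

move_arm:
  increments:
    - [0,0,0.005,0,0.05]
    - [0,0,0.01,0,0.05]
    - [0,0,0.012,0,0.05]
    - [0,0,0.01,0,0.05]
    - [0,0,0.006,0,0.05]
    - [0,0,0.004,0,0.05]
    - [0,0,0.002,0,0.05]
    - [0,0,0,0,0.05]

```text
clock: 16.78
ee_pos: [0.5773, 0.2737, 0.0594]
eef_rot: [0.794, 0.608, -0.0, -0.0]
ft_force: [0.3, 0.7, -0.7]
grip_width: 0.0591
finger_force: 48.8
```

move_arm:
  increments:
    - [0,0,0.001,0,0.05]
    - [0,0,0,0,0.05]

```text
clock: 16.95
ee_pos: [0.5778, 0.2739, 0.0593]
eef_rot: [0.794, 0.607, 0.001, 0.0]
ft_force: [-0.2, -0.3, -1.5]
grip_width: 0.0591
finger_force: 48.8
```

move_arm:
  increments:
    - [0,0,0.001,0,0.05]
    - [0,0,0,0,0.05]

```text
clock: 17.12
ee_pos: [0.578, 0.274, 0.0586]
eef_rot: [0.794, 0.607, 0.001, 0.0]
ft_force: [-0.4, 0.4, 0.1]
grip_width: 0.0592
finger_force: 48.5
```

move_arm:
  increments:
    - [0,0,0.001,0,0.05]
    - [0,0,0,0,0.05]

```text
clock: 17.28
ee_pos: [0.578, 0.274, 0.0586]
eef_rot: [0.794, 0.607, 0.001, 0.0]
ft_force: [-1.7, -0.8, 4.7]
grip_width: 0.0594
finger_force: 49.3
```

move_arm:
  increments:
    - [0,0,-0.001,0,0.062]
    - [0,0,0,0,0.068]
    - [0,0,0,0,0.075]
    - [0,0,0,0,0.075]
    - [0,0,-0.005,0,0.075]
    - [0,0,-0.015,0,0.075]
    - [0,0,-0.025,0,0.075]
    - [0,0,-0.025,0,0.075]

```text
clock: 17.95
ee_pos: [0.5763, 0.2735, 0.1282]
eef_rot: [0.794, 0.608, -0.001, -0.001]
ft_force: [1.2, 0.9, -0.3]
grip_width: 0.0748
finger_force: 0.0
```

move_arm:
  increments:
    - [0,0,-0.02,0,0.075]
    - [0,0,-0.005,0,0.075]
    - [0,0,0,0,0.075]
    - [0,0,0,0,0.075]

```text
clock: 18.28
ee_pos: [0.577, 0.2737, 0.1526]
eef_rot: [0.794, 0.608, -0.0, -0.0]
ft_force: [-0.8, -0.3, -0.3]
grip_width: 0.0751
finger_force: 0.0
```

```bash
python3 go.py .556 .1825 .15; python3 - <<'E'
from h import *
s=snap("scene");P=cloud(s)
m=(P[...,2]>.09)&(P[...,2]<.106)&(np.hypot(P[...,0]-.578,P[...,1]-.274)<.04);q=P[m];print(m.sum(),cv2.minEnclosingCircle(q[:,:2].astype(np.float32)),np.median(q,0))
E
```

```text
pos [0.577  0.2737 0.1526] yaw 74.82 ft [-0.8  -0.33 -0.33] tool d [-0.0935  0.0036  0.0026]
375 ((0.5797642469406128, 0.2732115387916565), 0.032059039920568466) [0.58092729 0.27626495 0.09974921]
```

move_arm:
  increments:
    - [-0.012,0.0006,0,0,0.075]
    - [-0.02,0.0006,0,0,0.075]
    - [-0.02,0.0006,0,0,0.075]
    - [-0.02,0.0006,0,0,0.075]
    - [-0.014,0.0006,0,0,0.075]
    - [-0.0075,0.0006,0,0,0.075]
    - [0,0,0,0,0.075]
    - [0,0,0,0,0.075]

```text
clock: 19.0
ee_pos: [0.5563, 0.1823, 0.1525]
eef_rot: [0.795, 0.607, -0.0, -0.0]
ft_force: [-0.1, -1.2, 0.3]
grip_width: 0.0746
finger_force: 0.0
```

move_arm:
  increments:
    - [0,0,0.01,0,0.075]
    - [0,0,0.015,0,0.075]
    - [0,0,0.015,0,0.075]
    - [0,0,0.01,0,0.075]
    - [0,0,0.005,0,0.075]
    - [0,0,0,0,0.075]
    - [0,0,0,0,0.075]

```text
clock: 19.58
ee_pos: [0.5565, 0.1829, 0.0977]
eef_rot: [0.794, 0.608, -0.0, -0.0]
ft_force: [0.1, -0.1, 0.1]
grip_width: 0.0746
finger_force: 0.0
```

```bash
python3 go.py .556 .1825 .0586
```

```text
pos [0.5565 0.1829 0.0977] yaw 74.84 ft [ 0.07 -0.09  0.15] tool d [-0.0005 -0.0003  0.0391]
```

move_arm:
  increments:
    - [0,0,0.012,0,0.075]
    - [0,0,0.013,0,0.075]
    - [0,0,0.01,0,0.075]
    - [0,0,0.004,0,0.075]
    - [0,0,0,0,0.075]
    - [0,0,0,0,0.075]

```text
clock: 20.08
ee_pos: [0.5562, 0.1825, 0.0582]
eef_rot: [0.794, 0.607, -0.0, -0.0]
ft_force: [-0.2, -0.5, -0.6]
grip_width: 0.0746
finger_force: 0.0
```

move_arm:
  increments:
    - [0,0,0,0,0.07]
    - [0,0,0,0,0.066]
    - [0,0,0,0,0.062]
    - [0,0,0,0,0.058]
    - [0,0,0,0,0.05]
    - [0,0,0,0,0.05]
    - [0,0,0,0,0.05]

```text
clock: 20.67
ee_pos: [0.5566, 0.1827, 0.0592]
eef_rot: [0.794, 0.607, 0.0, 0.0]
ft_force: [-0.6, 0.9, 1.6]
grip_width: 0.0592
finger_force: 48.7
```

move_arm:
  increments:
    - [0,0,-0.005,0,0.05]
    - [0,0,-0.01,0,0.05]
    - [0,0,-0.012,0,0.05]
    - [0,0,-0.012,0,0.05]
    - [0,0,-0.008,0,0.05]
    - [0,0,-0.003,0,0.05]
    - [0,0,0,0,0.05]
    - [0,0,0,0,0.05]

```text
clock: 21.33
ee_pos: [0.5564, 0.1826, 0.1091]
eef_rot: [0.794, 0.607, 0.0, 0.0]
ft_force: [-0.1, 0.0, -2.6]
grip_width: 0.0591
finger_force: 48.7
```

move_arm:
  increments:
    - [0,0,0,0,0.05]
    - [0,0,0,0,0.05]

```text
clock: 21.5
ee_pos: [0.5558, 0.1824, 0.1079]
eef_rot: [0.794, 0.607, -0.001, -0.0]
ft_force: [0.4, -0.6, -1.9]
grip_width: 0.0593
finger_force: 48.7
```

move_arm:
  increments:
    - [0,0,0,0,0.05]
    - [0,0,0,0,0.05]

```text
clock: 21.67
ee_pos: [0.556, 0.1825, 0.1082]
eef_rot: [0.794, 0.608, -0.0, -0.0]
ft_force: [0.9, 0.0, -2.0]
grip_width: 0.059
finger_force: 48.7
```

move_arm:
  increments:
    - [0,0,0,0,0.05]
    - [0,0,0,0,0.05]

```text
clock: 21.83
ee_pos: [0.5563, 0.1825, 0.1086]
eef_rot: [0.794, 0.607, -0.0, -0.0]
ft_force: [-0.4, 0.5, -0.6]
grip_width: 0.059
finger_force: 48.7
```

The readings average about 1.8 N, so this one is light too. I'm putting it back.

move_arm:
  increments:
    - [0,0,0.005,0,0.05]
    - [0,0,0.01,0,0.05]
    - [0,0,0.012,0,0.05]
    - [0,0,0.01,0,0.05]
    - [0,0,0.006,0,0.05]
    - [0,0,0.004,0,0.05]
    - [0,0,0.002,0,0.05]
    - [0,0,0,0,0.05]

```text
clock: 22.5
ee_pos: [0.5565, 0.1826, 0.0597]
eef_rot: [0.794, 0.608, -0.0, 0.0]
ft_force: [-0.2, 0.2, -1.2]
grip_width: 0.0589
finger_force: 48.8
```

move_arm:
  increments:
    - [0,0,0.001,0,0.05]
    - [0,0,0,0,0.05]

```text
clock: 22.67
ee_pos: [0.5569, 0.1827, 0.0592]
eef_rot: [0.794, 0.607, 0.001, 0.0]
ft_force: [0.9, 0.6, -0.1]
grip_width: 0.0589
finger_force: 48.5
```

move_arm:
  increments:
    - [0,0,0.001,0,0.05]
    - [0,0,0,0,0.05]

```text
clock: 22.83
ee_pos: [0.557, 0.1827, 0.0592]
eef_rot: [0.794, 0.607, 0.0, 0.0]
ft_force: [-1.6, 0.1, 3.7]
grip_width: 0.0591
finger_force: 49.2
```

move_arm:
  increments:
    - [0,0,-0.001,0,0.062]
    - [0,0,0,0,0.068]
    - [0,0,0,0,0.075]
    - [0,0,0,0,0.075]
    - [0,0,-0.005,0,0.075]
    - [0,0,-0.015,0,0.075]
    - [0,0,-0.025,0,0.075]
    - [0,0,-0.025,0,0.075]

```text
clock: 23.5
ee_pos: [0.5555, 0.1823, 0.1287]
eef_rot: [0.794, 0.607, -0.001, -0.001]
ft_force: [0.4, 0.1, 0.1]
grip_width: 0.0746
finger_force: 0.0
```

move_arm:
  increments:
    - [0,0,-0.02,0,0.075]
    - [0,0,-0.005,0,0.075]
    - [0,0,0,0,0.075]
    - [0,0,0,0,0.075]

```text
clock: 23.83
ee_pos: [0.556, 0.1825, 0.1532]
eef_rot: [0.794, 0.608, -0.0, -0.0]
ft_force: [-0.4, 0.4, 0.8]
grip_width: 0.0746
finger_force: 0.0
```

```bash
python3 go.py .545 .0978 .15; python3 - <<'E'
from h import *
s=snap("scene");P=cloud(s)
for k in((.578,.274),(.556,.182),(.545,.0978)):
    m=(P[...,2]>.09)&(P[...,2]<.106)&(np.hypot(P[...,0]-k[0],P[...,1]-k[1])<.04);q=P[m];print(m.sum(),cv2.minEnclosingCircle(q[:,:2].astype(np.float32)),np.median(q,0))
E
```

```text
pos [0.556  0.1825 0.1532] yaw 74.82 ft [-0.4   0.35  0.8 ] tool d [-0.0846  0.0115  0.0032]
377 ((0.5777966976165771, 0.2745428681373596), 0.03253316879272461) [0.58037696 0.27660932 0.09947505]
330 ((0.5583135485649109, 0.18108177185058594), 0.03240031376481056) [0.55993064 0.184963   0.09972241]
131 ((0.5448929667472839, 0.10071408748626709), 0.033018678426742554) [0.56095995 0.10797916 0.0991723 ]
```

move_arm:
  increments:
    - [-0.01,0.002,0,0,0.075]
    - [-0.02,0.002,0,0,0.075]
    - [-0.02,0.002,0,0,0.075]
    - [-0.018,0.002,0,0,0.075]
    - [-0.011,0.002,0,0,0.075]
    - [-0.0055,0.0015,0,0,0.075]
    - [0,0,0,0,0.075]
    - [0,0,0,0,0.075]

```text
clock: 24.55
ee_pos: [0.5453, 0.0979, 0.1534]
eef_rot: [0.795, 0.607, -0.0, -0.0]
ft_force: [-0.7, 0.1, -0.8]
grip_width: 0.0746
finger_force: 0.0
```

move_arm:
  increments:
    - [0,0,0.01,0,0.075]
    - [0,0,0.015,0,0.075]
    - [0,0,0.015,0,0.075]
    - [0,0,0.01,0,0.075]
    - [0,0,0.005,0,0.075]
    - [0,0,0,0,0.075]
    - [0,0,0,0,0.075]

```text
clock: 25.13
ee_pos: [0.5454, 0.0983, 0.0987]
eef_rot: [0.794, 0.608, -0.0, -0.0]
ft_force: [-0.6, -0.5, 0.4]
grip_width: 0.0752
finger_force: 0.0
```

```bash
python3 go.py .545 .0978 .0586
```

```text
pos [0.5454 0.0983 0.0987] yaw 74.84 ft [-0.62 -0.47  0.39] tool d [-0.0006 -0.0002  0.0401]
```

move_arm:
  increments:
    - [0,0,0.012,0,0.075]
    - [0,0,0.013,0,0.075]
    - [0,0,0.01,0,0.075]
    - [0,0,0.005,0,0.075]
    - [0,0,0,0,0.075]
    - [0,0,0,0,0.075]
  newtons: 60

```text
clock: 25.63
ee_pos: [0.5446, 0.0979, 0.0587]
eef_rot: [0.794, 0.607, -0.001, -0.001]
ft_force: [-5.8, -0.7, 5.4]
grip_width: 0.0749
finger_force: 4.0
```

move_arm:
  increments:
    - [0,0,0,0,0.07]
    - [0,0,0,0,0.066]
    - [0,0,0,0,0.062]
    - [0,0,0,0,0.058]
    - [0,0,0,0,0.05]
    - [0,0,0,0,0.05]
    - [0,0,0,0,0.05]

```text
clock: 26.22
ee_pos: [0.5454, 0.098, 0.0591]
eef_rot: [0.794, 0.607, -0.0, -0.0]
ft_force: [-1.6, -0.1, 5.5]
grip_width: 0.0588
finger_force: 62.9
```

move_arm:
  increments:
    - [0,0,-0.005,0,0.05]
    - [0,0,-0.01,0,0.05]
    - [0,0,-0.012,0,0.05]
    - [0,0,-0.012,0,0.05]
    - [0,0,-0.008,0,0.05]
    - [0,0,-0.003,0,0.05]
    - [0,0,0,0,0.05]
    - [0,0,0,0,0.05]

```text
clock: 26.88
ee_pos: [0.5453, 0.098, 0.109]
eef_rot: [0.794, 0.607, 0.0, 0.0]
ft_force: [0.4, -0.6, -4.9]
grip_width: 0.0588
finger_force: 65.3
```

move_arm:
  increments:
    - [0,0,0,0,0.05]
    - [0,0,0,0,0.05]

```text
clock: 27.05
ee_pos: [0.5448, 0.098, 0.108]
eef_rot: [0.794, 0.607, -0.001, -0.0]
ft_force: [-0.0, -0.3, -3.7]
grip_width: 0.0588
finger_force: 65.3
```

move_arm:
  increments:
    - [0,0,0,0,0.05]
    - [0,0,0,0,0.05]

```text
clock: 27.22
ee_pos: [0.545, 0.098, 0.1082]
eef_rot: [0.794, 0.607, -0.0, -0.0]
ft_force: [-0.0, -0.5, -3.6]
grip_width: 0.0589
finger_force: 65.3
```

move_arm:
  increments:
    - [0,0,0,0,0.05]
    - [0,0,0,0,0.05]

```text
clock: 27.38
ee_pos: [0.5453, 0.098, 0.1086]
eef_rot: [0.794, 0.607, -0.0, -0.0]
ft_force: [-1.3, -0.4, -4.2]
grip_width: 0.0591
finger_force: 65.3
```

This tin weighs about 4 N, so it is the heaviest. I'm lifting it well above the rim.

move_arm:
  increments:
    - [0,0,-0.01,0,0.05]
    - [0,0,-0.02,0,0.05]
    - [0,0,-0.03,0,0.05]
    - [0,0,-0.03,0,0.05]
    - [0,0,-0.03,0,0.05]
    - [0,0,-0.03,0,0.05]
    - [0,0,-0.02,0,0.05]
    - [0,0,-0.01,0,0.05]

```text
clock: 28.05
ee_pos: [0.5468, 0.0981, 0.2942]
eef_rot: [0.794, 0.607, 0.003, 0.002]
ft_force: [-0.3, 0.4, -3.8]
grip_width: 0.0587
finger_force: 65.7
```

move_arm:
  increments:
    - [0,0,0,0,0.05]
    - [0,0,0,0,0.05]
    - [0,0,0,0,0.05]
    - [0,0,0,0,0.05]
    - [0,0,0,0,0.05]
    - [0,0,0,0,0.05]
    - [0,0,0,0,0.05]
    - [0,0,0,0,0.05]

```text
clock: 28.72
ee_pos: [0.5453, 0.098, 0.2884]
eef_rot: [0.794, 0.607, -0.0, -0.0]
ft_force: [-0.0, -0.2, -4.6]
grip_width: 0.0588
finger_force: 65.7
```

```bash
python3 - <<'E'
from h import *
s=snap("scene");cv2.imwrite("pics/end.png",s["pixels"][:,:,::-1]);S=manip.sense();print(S["ee_pos"],S["eef_rot"],S["ft_force"],S["qd"].round(3),S["finger_force"])
E
```

```text
[0.54533012 0.09800867 0.288598  ] [ 7.94322355e-01  6.07496470e-01 -1.55090063e-04 -1.03865088e-04] [ 0.46378535  0.72916666 -4.02587512] [-0.    -0.002 -0.003 -0.     0.002 -0.   ] 65.72731018066406
```

View pics/end.png

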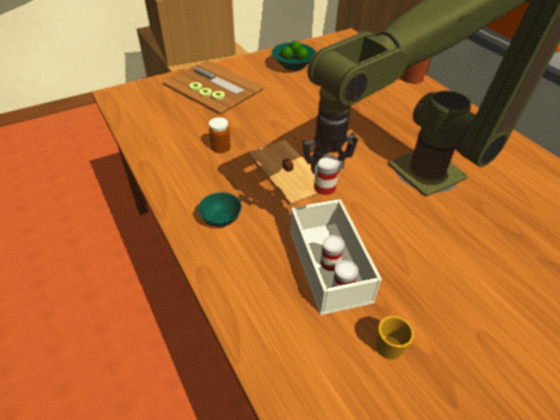

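The tin is held upright at (327,176), two tins stand in the box at (333,252) and (346,275), the lid lies flat at (287,170), and the bystanders haven't moved.

```bash
python3 -c "
from plant import workorder
print(workorder.finish_job())"
```

```text
the job is handed in; nothing more can be done
None
```

The job is handed in at about 29 s: the lid lies flat on the worktop to the right of the box, the two lighter tins (about 1.2 N and 1.8 N) stand back in the box, and the heaviest tin (right end, about 4 N) is held upright and still, well above the rim.

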